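# Set a stop bolt on its gauge block and lock it with the jam nut

### The job

On the green stop frame, screw the stop bolt down by its T-bar until its tip bears lightly on the yellow gauge block (about 8 N of push near the end of the T-bar; the drag of the thread alone takes 2 to 3 N there). Then run the orange-ended jam nut down the bolt onto the brass washer and lock it firmly, with about 10 N of push near the end of one of its arms, leaving the bolt set on the gauge. Do not force either of them (keep every push well under 25 N), leave the other things on the table alone, and let go at the end.

Things in the scene. Friction and masses are not known exactly. Their poses are not given: they have to be found in the camera images.
- frame: Green cast stop frame fixed to the table (C shape, open to its own +x): base 130 x 90 x 12 mm, column on its -x side, head 48 mm wide; the head's flat top is 95 mm above the table and reaches from 75 mm behind to 22 mm in front of the bolt axis. Origin: on the vertical axis of bolt and nut, at table height; z up. It never moves.
- gauge: Yellow gauge block, 36 x 30 x 20 mm, fixed on the frame's anvil under the bolt tip; its top is 50 mm above the table. Origin: centre of its underside, on the bolt axis.
- washer: Brass washer, 38 mm across, 3 mm thick, on the dark steel boss (42 mm across) on top of the frame's head; the nut seats on it. Its top is 111 mm above the table. Origin: centre of its underside, on the bolt axis.
- bolt: Upright steel stop bolt, 13 mm thick, 113 mm long, in the frame's thread, with a T-bar on top. Right-hand thread, 10 mm a turn: clockwise from above it goes down (its yaw falls); it stays where left. It starts 1.5 to 3.7 mm (about 1 to 2.3 rad) above the gauge. The thread drags with 0.08 N m; once on the gauge the moment rises by about 0.15 N m per 0.1 rad. Origin: its tip (18 mm foot). x axis: along the T-bar.
- bolt_bar (a point): Centre of the T-bar, on the bolt axis, 156 to 160 mm above the table. Round steel bar 8 mm thick along the bolt's x axis, with black balls 11 mm thick centred 36 mm either side of the axis; its hub is 20 mm across, 14 mm high. At least 20 mm of free height lie between the bar and the nut's arms. x axis: along the bar.
- nut: Steel jam nut on the bolt: hexagon 30 mm across flats, 16 mm high, with two arms. Right-hand thread, 10 mm a turn: clockwise from above it runs down (its yaw falls), on its own, without the bolt. It starts 3.4 to 6.8 mm (about 2.1 to 4.3 rad) above the washer. It drags with 0.1 N m; once seated the moment rises by about 0.15 N m per 0.1 rad; it stays where left. Origin: centre of its underside.
- nut_arms (a point): Centre of the nut at the height of its arms, on the bolt axis, 8.5 mm above its underside (119.5 mm above the table when seated, to 126.5 mm at the start). Two straight round arms 9 mm thick along its x axis end in orange balls 18 mm thick centred 80 mm either side of the axis. They can be swept right round above the frame; only the T-bar is higher.
- spanner: An open-ended loose steel spanner, 180 mm long, lying near the stop frame. Origin: its middle, on the table. A bystander: leave it alone.
- spare_nut: A loose dark steel spare ring nut, 28 mm across, 13 mm high, lying beside the stop frame. Origin: centre of its underside. A bystander: leave it alone.
- grease_tin: A red tin, 60 mm across, 55 mm high. Origin: centre of its underside. A bystander: leave it alone.
- screwdriver: A screwdriver with an orange handle, 200 mm long, lying down. Origin: its middle, on the table. A bystander: leave it alone.
- tape_measure: A yellow tape measure, 62 x 34 x 60 mm, standing. Origin: centre of its underside. A bystander: leave it alone.
- hammer: A hammer lying down, 260 mm long. Origin: its middle, on the table. A bystander: leave it alone.
- oil_jar: An amber jar, 56 mm across, 75 mm high. Origin: centre of its underside. A bystander: leave it alone.
Things that resemble listed ones, but are neither listed nor needed, are in the scene too. There is more than one size of the frame; the job needs the smallest.

How it is judged:
On the way, in this order (a step that is already met when the one before it is completed fails the run):
1. the bolt's tip bears on the gauge block (contact force between bolt and gauge between 6 and 60 N), for 0.2 s.
2. the jam nut is run down and locked against the washer with the bolt still set (contact force between nut and washer between 45 and 190 N and contact force between bolt and gauge between 5 and 60 N), for 0.2 s.
At the end, for the whole second after the job is handed in: The bolt's tip presses on the gauge block with 5 to 60 N (reached with about 4 to 16 N of push near the end of the T-bar) and the nut presses on the washer with 45 to 190 N (about 0.4 to 1.25 N m on the nut, that is 5.5 to 18 N near the end of an arm), both at rest, and nothing is touched (all of step 2 and angular speed of each of nut, bolt below 0.05 rad/s).
It fails at once if the gauge block is pressed with over 75 N by the bolt (about 0.6 N m on the T-bar) (contact force between bolt and gauge above 75 N).
It fails at once if the nut is over-tightened: over 230 N on the washer (contact force between nut and washer above 230 N).
It fails at once if the fingers push on the bolt or the nut with over 25 N (contact force between the fingers and bolt above 25 N or contact force between the fingers and nut above 25 N).
It fails at once if a bystander is moved by more than 20 mm (distance of any of spanner, spare_nut, grease_tin, screwdriver, tape_measure, hammer, oil_jar from where it was at the start of the episode above 0.02 m).
It also fails if it takes over 69 s, if anything falls off the work surface, if the arm or the gripper's body presses on something with over 40 N, if the wrist force passes 120 N, or if a joint passes its speed limit or range.

### The arm

A 7-joint arm with a two-finger parallel gripper is mounted at the origin on the work surface. World frame = base frame: x ahead of the robot, y to its left, z up, the work surface at z = 0. Lengths are in m, angles in rad, forces in N, time in s.
With the tool pointing down it reaches from about 0.35 to 0.9 m from the base axis. Payload 7.2 kg.
Tool frame: the origin (TCP) lies on the centre line of the jaws, within the pads' length; the fingertips stand 11 mm ahead of it and the grasp point (between the pads) lies 8 mm behind it (robot.tcp_to_tips is the distance from the TCP to the fingertips, in m); z points along the fingers, y is the line along which they close (so a half turn about z gives the same grasp; the last joint's range is limited). The gripper opens to 88 mm and grips with 3 to 60 N. Pads are 20 mm wide; open, the fingers measure 115 mm over their backs; the gripper's body (75 mm by 178 mm) begins 61 mm behind the grasp point.
Start: joints at [-1.207, 0.411, -0.013, 1.596, 0.006, 1.134, -0.082], TCP at [0.262, 0.568, 0.197] pointing down, gripper open.
Joint ranges: [-2.95, 2.95], [-0.29, 1.99], [-1.47, 1.44], [0.14, 2.54], [-1.03, 4.17], [0.13, 1.85], [-2.86, 2.86]. Speed limits (rad/s): [2.39, 2.39, 3.01, 3.01, 3.14, 3.14, 3.14].

### API

Orientations are given as a unit quaternion [w, x, y, z].
In Python, from rig import robot gives the robot as it stands.
- The arm moves only by the tool apply_moves, never from a script. Its argument "motion" is a list that holds one entry, the list of rows, each a list of 7 numbers: the shift along the tool's x, y, z in m, then the turn, a rotation vector about the tool's x, y, z in degrees, then the opening, from -1 (shut) to 1 (fully open), so that 0 is half open. In form: [[[x, y, z, rx, ry, rz, claw], ...]]. A call has 1 to 20 rows; each row is the pose to reach, as a shift and turn from the pose commanded when the call began, along the tool's axes at that moment; what a row does not reach only later rows make up. A row lasts 1/8 s, in which the tool goes at most 62.5 mm and 10.7 degrees, less where a joint would pass 70% of its speed; a pose out of reach is approached as far as the arm can. A call with a gripper value outside its range is refused whole. The fingers move at their own pace and stop on an object; "squeeze" is the grip in N (left out, the last holds). Time passes only in rows, so rows that repeat a pose let the fingers close. It gives the time, the measured TCP pose, the force, the opening and the grip force at its end, in the units of the state.
- robot.get_obs(): the state, without advancing time (a new reading comes with each control period).
- robot.get_image(name): name is "side" or "top"; returns the picture (400x640x3 uint8, blue, green, red); there is no depth.
- robot.camera_params(name): a dict with "vfov" (degrees; the focal length in pixels is half the picture's height over the tangent of half this angle, whatever the lens; pixels are square), "cx", "cy" (the principal point, pixels), "k1" (the pictures are not rectified: a ray, as slopes to the right and down, at radius r is drawn at 1 + k1 r^2 times it, then the intrinsics apply), "view" (4x4, takes a point from world to camera coordinates). Camera axes: x right, y down, z forward; pixel columns grow to the right and rows downward; lengths in m; the calibration is good to about 2 mm. A picture is of the moment at which its call begins. camera_params takes no time and is no camera call.
- robot.hand_in(): hands the job in; it is judged then, once.
The state is a dict: "time_s": time; "joint_positions": joint angles; "qd": joint speeds; "effort": joint torques, N m; "eef_pos": TCP position; "orientation": TCP orientation; "contact_force": force on the tool from outside, world axes, zero at the start; "moment": the same for the moment, N m; "grip_width": opening from 0.0 (shut) to 1.0 (fully open); "grasp_force": force on a finger pad.
Only numpy, scipy, OpenCV 4.12 (cv2) and the standard library are available. Lean on these libraries where they do the work, as an engineer would, in place of code of your own. Each camera call takes 0.05 s, during which the arm holds its last target. There are 200 camera calls.

## Working session

There is one attempt and no reset: what is moved stays moved. The work goes in short steps, Python scripts to look and compute and a tool call to move; the robot and the scene stay as the last step left them, time stands still between calls to the robot, and variables do not carry over. Pictures are saved under pics/ and viewed, at most 10 in all, crops included, and the job is handed in when it is done.

Besides the shell and the picture viewer there is one more tool, called after "Call:" as name(argument=value, ...), one argument or row to a line, values as JSON. apply_moves: Moves the arm, as the interface text tells. Its arguments: {"type":"object","properties":{"motion":{"type":"array","items":{"type":"array","items":{"type":"array","items":{"type":"number"}}}},"squeeze":{"type":"number"}},"required":["motion"]}

```bash
mkdir -p pics; ls; python3 - <<'E'
from rig import robot
import cv2,numpy as np
for n in("top","side"):
    im=robot.get_image(n); cv2.imwrite(f"pics/{n}0.png",im)
    print(n,{k:(np.round(v,4).tolist() if k=="view" else v) for k,v in robot.camera_params(n).items()})
print(robot.get_obs())
E
```

```text
pics
top {'vfov': 45.29754120649266, 'cx': 318.333514168106, 'cy': 201.33074224818117, 'k1': -0.06803542394279521, 'view': [[0.0006, -1.0, -0.0016, 0.0038], [-0.993, -0.0004, -0.1179, 0.4684], [0.1179, 0.0017, -0.993, 1.2379], [0.0, 0.0, 0.0, 1.0]]}
side {'vfov': 49.405881283447144, 'cx': 329.0748040326251, 'cy': 204.62514412308013, 'k1': 0.0008187065262430029, 'view': [[0.9921, -0.1253, -0.0088, -0.4209], [-0.0977, -0.7259, -0.6808, 0.1129], [0.0789, 0.6763, -0.7324, 1.1467], [0.0, 0.0, 0.0, 1.0]]}
{'time_s': 0.1, 'joint_positions': array([-1.20721048,  0.41182968, -0.01274921,  1.59692196,  0.00559832,
        1.1343129 , -0.08221113]), 'qd': array([ 8.89226546e-04, -1.33156823e-03, -5.88611652e-04,  3.53895529e-04,
       -3.86202411e-04,  9.54849162e-04,  3.47237559e-05]), 'effort': array([ 2.85220929e-03, -5.89095998e+01,  6.43887967e-01, -2.91709667e+01,
       -5.37929381e-02,  1.45104775e-02,  6.69301107e-05]), 'eef_pos': array([0.26137291, 0.56719394, 0.19670263]), 'orientation': array([-1.12127599e-04,  2.14197060e-01,  9.76790205e-01, -7.09371938e-04]), 'contact_force': array([ 0.9576137 ,  0.25310856, -1.02688005]), 'moment': array([-0.02665972, -0.0135999 , -0.02173157]), 'grasp_force': 0.0, 'grip_width': 1.0022292510032254}
```

View pics/top0.png

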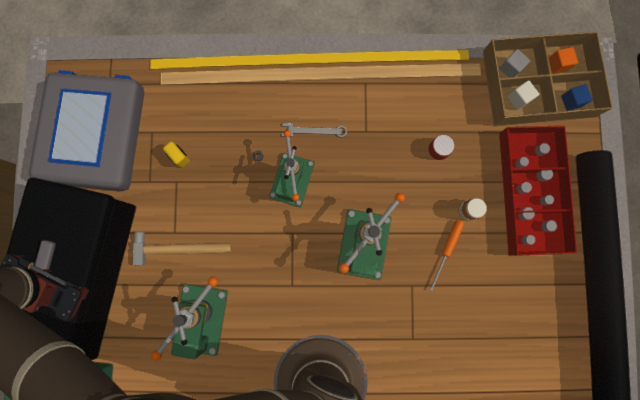

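View pics/side0.png

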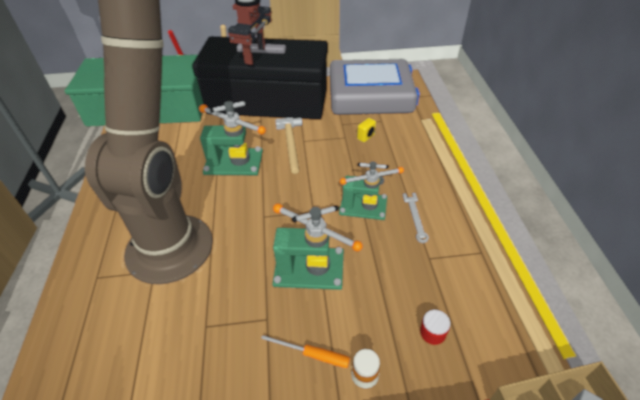

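Top view shows three green frames: A with its nut at about (291,166), B at (371,233) and C at (184,319). A looks smallest, and the spanner (315,130) and spare nut (258,156) lie beside it. In the side view A is at (365,190). I'll check the ball spans and an enlarged crop.

```bash
cat > h.py <<'E'
import numpy as np,cv2
from rig import robot
P={n:robot.camera_params(n) for n in("top","side")}
def KD(n):
    p=P[n];f=200/np.tan(np.radians(p["vfov"]/2))
    return np.array([[f,0,p["cx"]],[0,f,p["cy"]],[0,0,1]]),np.array([p["k1"],0,0,0.])
def ray(n,uv):
    K,D=KD(n);V=np.array(P[n]["view"]);R=V[:3,:3];t=V[:3,3]
    s=cv2.undistortPoints(np.array([[uv]],float),K,D)[0,0]
    return -R.T@t,R.T@np.array([*s,1])
def plane(n,uv,z):
    o,d=ray(n,uv);return o+d*(z-o[2])/d[2]
def two(a,b):
    (o1,d1),(o2,d2)=ray("top",a),ray("side",b)
    s=np.linalg.lstsq(np.c_[d1,-d2],o2-o1,rcond=None)[0]
    p,q=o1+s[0]*d1,o2+s[1]*d2
    return (p+q)/2,np.linalg.norm(p-q)
def proj(n,X):
    K,D=KD(n);V=np.array(P[n]["view"])
    return cv2.projectPoints(np.array([X],float),cv2.Rodrigues(V[:3,:3])[0],V[:3,3],K,D)[0].ravel()
def blobs(im,lo,hi,box,amin=8):
    x0,y0,x1,y1=box
    m=cv2.inRange(cv2.cvtColor(im,cv2.COLOR_BGR2HSV)[y0:y1,x0:x1],lo,hi)
    n,_,st,c=cv2.connectedComponentsWithStats(m)
    return [(np.round(c[i]+[x0,y0],1).tolist(),int(st[i,4])) for i in range(1,n) if st[i,4]>=amin]
E
python3 - <<'E'
from h import *
t=cv2.imread("pics/top0.png");s=cv2.imread("pics/side0.png")
O=((4,180,110),(14,255,255))
print(blobs(t,*O,(120,110,420,380)));print(blobs(s,*O,(190,90,420,260)))
print(blobs(t,(40,80,30),(90,255,255),(120,110,420,380),100))
a=cv2.resize(t[115:215,235:335],(400,400),interpolation=cv2.INTER_CUBIC)
b=cv2.resize(s[150:230,325:425],(400,320),interpolation=cv2.INTER_CUBIC)
cv2.imwrite("pics/crop0.png",np.vstack([a,b])[:600] if 0 else np.hstack([a,cv2.copyMakeBorder(b,0,80,0,0,0)]))
E
```

```text
[([286.4, 133.2], 31), ([399.8, 196.9], 74), ([295.1, 197.0], 37), ([343.5, 268.1], 76), ([212.7, 281.2], 82), ([155.3, 355.4], 75)]
[([202.4, 107.4], 21)]
[([302.5, 176.6], 432), ([282.7, 185.7], 566), ([351.3, 234.1], 713), ([370.3, 257.7], 959), ([190.2, 294.7], 292), ([202.6, 329.6], 1804)]
```

View pics/crop0.png

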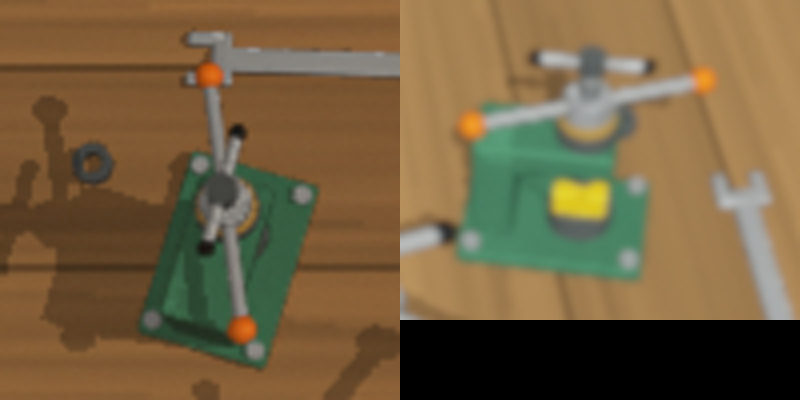

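The crop shows A with its orange balls at top (286.4,133.2)/(295.1,197) and side about (401,170)/(343,181). The black T-bar balls are at top (294,148)/(286.5,177) and side (387.5,166.5)/(359.5,164.5). B and C have larger footprints, so I'll check the 160 mm and 72 mm spans.

```bash
python3 - <<'E'
from h import *
s=cv2.imread("pics/side0.png");t=cv2.imread("pics/top0.png")
print(blobs(s,(4,120,120),(16,255,255),(330,150,420,200),5))
print(blobs(s,(0,0,0),(180,255,45),(345,150,400,180),3),blobs(t,(0,0,0),(180,255,40),(278,140,305,185),3))
sb=[b[0] for b in blobs(s,(4,120,120),(16,255,255),(330,150,420,200),5)]
sb.sort()
tb=[(295.1,197.0),(286.4,133.2)]
X=[]
for a,b in zip(tb,[sb[0],sb[-1]]):
    p,e=two(a,b);X.append(p);print("orange",p.round(4),round(e,4))
d=X[1]-X[0];c=(X[0]+X[1])/2;print("span",np.linalg.norm(d),"c",c,"yaw",np.degrees(np.arctan2(d[1],d[0])))
X=[]
for a,b in zip([(286.1,176.6),(293.8,147.6)],[(358.9,164.1),(387.1,166.1)]):
    p,e=two(a,b);X.append(p);print("black",p.round(4),round(e,4))
d=X[1]-X[0];c=(X[0]+X[1])/2;print("span",np.linalg.norm(d),"c",c,"yaw",np.degrees(np.arctan2(d[1],d[0])))
for nm,u,v in(("B",(399.8,196.9),(343.5,268.1)),("C",(212.7,281.2),(155.3,355.4))):
    print(nm,np.linalg.norm(plane("top",u,.14)-plane("top",v,.14)))
yc=blobs(s,(22,150,120),(33,255,255),(340,180,400,215),10);print("gauge",yc)
E
```

```text
[([358.2, 151.0], 5), ([348.8, 153.8], 5), ([357.4, 162.6], 8), ([400.6, 170.3], 65), ([358.5, 167.8], 6), ([354.2, 169.8], 9), ([360.4, 172.8], 5), ([341.2, 181.0], 52)]
[] [([294.0, 147.5], 4), ([285.9, 176.9], 8)]
orange [0.4662 0.0606 0.125 ] 0.0026
orange [0.6285 0.0835 0.1214] 0.0008
span 0.16396504897171474 c [0.54734923 0.07203823 0.1232006 ] yaw 8.022893558317648
black [0.5128 0.0805 0.1601] 0.0017
black [0.5831 0.0626 0.1605] 0.0017
span 0.07258566845069139 c [0.54794683 0.07155035 0.16031094] yaw -14.24451309291513
B 0.21822085522372503
C 0.21921618876427248
gauge [([369.6, 199.2], 107)]
```

A is confirmed: ball span 164 mm against 160 nominal, T-bar span 72.6 mm against 72, and the heights fit. B and C measure 218 mm. Next I'll work out the approach and the neighbours' clearance. The plan is to use closed fingers as a peg and push the T-bar ball clockwise with the finger's outer face.

```bash
cat >> h.py <<'E'
A=np.array([.5476,.0718])
def pose(phi,r,off,z,psi=None):
    "TCP for ball at azimuth phi (deg), radius r, standing off mm ccw; tool x outward"
    f=np.radians(phi);p=A+r*np.array([np.cos(f),np.sin(f)])+off*np.array([-np.sin(f),np.cos(f)])
    return np.array([*p,z]),(phi if psi is None else psi)
def cur(o=None):
    o=o or robot.get_obs();w,x,y,z=o["orientation"]
    return o["eef_pos"],np.degrees(np.arctan2(2*(x*y+w*z),1-2*(y*y+z*z)))
def rel(tgt,base):
    (p,s),(p0,s0)=tgt,base;d=p-p0;a=np.radians(s0);c,n=np.cos(a),np.sin(a)
    return [round(v,4) for v in(d[0]*c+d[1]*n, d[0]*n-d[1]*c,-d[2])]+[0,0,round((s0-s+180)%360-180,1)]
E
python3 - <<'E'
from h import *
b=cur();print(b)
for n,u,v in(("B",(399.8,196.9),(343.5,268.1)),("C",(212.7,281.2),(155.3,355.4))):
    print(n,plane("top",u,.17).round(3),plane("top",v,.17).round(3))
for z in(.26,.155): print(z,pose(166,.036,.035,z)[0],rel(pose(166,.036,.035,z),b))
E
```

```text
(array([0.26137291, 0.56719394, 0.19670263]), np.float64(155.26314730369347))
B [ 0.462 -0.187  0.17 ] [ 0.296 -0.054  0.17 ]
C [0.266 0.248 0.17 ] [0.096 0.377 0.17 ]
0.26 [0.50420209 0.04654884 0.26      ] [np.float64(-0.4384), np.float64(-0.3713), np.float64(-0.0633), 0, 0, np.float64(-10.7)]
0.155 [0.50420209 0.04654884 0.155     ] [np.float64(-0.4384), np.float64(-0.3713), np.float64(0.0417), 0, 0, np.float64(-10.7)]
```

Call:
apply_moves(
  motion=[
    [[0,0,-0.0633,0,0,0,-1],[-0.05,-0.04,-0.0633,0,0,-2,-1],[-0.09,-0.078,-0.0633,0,0,-4,-1],[-0.13,-0.112,-0.0633,0,0,-6,-1],[-0.17,-0.146,-0.0633,0,0,-8,-1],[-0.21,-0.18,-0.0633,0,0,-10.7,-1],[-0.25,-0.214,-0.0633,0,0,-10.7,-1],[-0.29,-0.248,-0.0633,0,0,-10.7,-1],[-0.33,-0.282,-0.0633,0,0,-10.7,-1],[-0.37,-0.316,-0.0633,0,0,-10.7,-1],[-0.41,-0.35,-0.0633,0,0,-10.7,-1],[-0.4384,-0.3713,-0.0633,0,0,-10.7,-1],[-0.4384,-0.3713,-0.0633,0,0,-10.7,-1],[-0.4384,-0.3713,-0.0633,0,0,-10.7,-1],[-0.4384,-0.3713,-0.0633,0,0,-10.7,-1]],
  ],
  squeeze=30,
)

```text
time_s: 1.98
eef_pos: [0.5039, 0.0484, 0.2606]
orientation: [-0.0, 0.121, 0.993, 0.0]
contact_force: [-0.1, -0.8, -0.4]
grip_width: 0.006
grasp_force: 0.0
```

```bash
python3 - <<'E'
from h import *
o=robot.get_obs();b=cur(o);print(b,o["time_s"],o["contact_force"],o["moment"],o["grip_width"],o["joint_positions"].round(2))
print(rel(pose(166,.036,.035,.155),b))
E
```

```text
(array([0.50387204, 0.04835448, 0.26061645]), np.float64(166.08603304428246)) 1.975 [-0.11783864 -0.84771314 -0.36972002] [ 0.02856797  0.01033883 -0.03356779] 0.00611286296070104 [-0.49  0.15  0.34  1.81 -0.05  1.19  1.2 ]
[np.float64(-0.0008), np.float64(-0.0017), np.float64(0.1056), 0, 0, np.float64(0.1)]
```

Call:
apply_moves(
  motion=[
    [[-0.001,-0.002,0.03,0,0,0,-1],[-0.001,-0.002,0.06,0,0,0,-1],[-0.001,-0.002,0.085,0,0,0,-1],[-0.001,-0.002,0.1055,0,0,0,-1],[-0.001,-0.002,0.1055,0,0,0,-1],[-0.001,-0.002,0.1055,0,0,0,-1]],
  ],
)

```text
time_s: 2.72
eef_pos: [0.5052, 0.0454, 0.156]
orientation: [0.0, 0.122, 0.993, 0.0]
contact_force: [0.3, -0.1, 0.3]
grip_width: 0.005
grasp_force: 0.0
```

```bash
python3 - <<'E'
from h import *
o=robot.get_obs();b=cur(o);print(b,o["contact_force"],o["moment"])
t=robot.get_image("top");s=robot.get_image("side")
cv2.imwrite("pics/c1.png",np.hstack([cv2.resize(t[115:215,235:335],(400,400),interpolation=2),cv2.resize(s[110:210,325:425],(400,400),interpolation=2)]))
# arc: face standoff 19 = contact; step 4 mm closer then rotate
for phi,off in[(166,.019)]+[(166-d,.018) for d in range(6,61,6)]: print(phi,rel(pose(phi,.036,off,.155),b))
E
```

```text
(array([0.50516558, 0.04539804, 0.15603303]), np.float64(166.01346183195048)) [ 0.26021992 -0.12696355  0.27997571] [-0.00598261  0.00579202  0.01624117]
166 [np.float64(0.0012), np.float64(0.0169), np.float64(0.001), 0, 0, np.float64(0.0)]
160 [np.float64(0.0029), np.float64(0.0217), np.float64(0.001), 0, 0, np.float64(6.0)]
154 [np.float64(0.0042), np.float64(0.0258), np.float64(0.001), 0, 0, np.float64(12.0)]
148 [np.float64(0.005), np.float64(0.0299), np.float64(0.001), 0, 0, np.float64(18.0)]
142 [np.float64(0.0054), np.float64(0.0341), np.float64(0.001), 0, 0, np.float64(24.0)]
136 [np.float64(0.0054), np.float64(0.0383), np.float64(0.001), 0, 0, np.float64(30.0)]
130 [np.float64(0.0049), np.float64(0.0425), np.float64(0.001), 0, 0, np.float64(36.0)]
124 [np.float64(0.004), np.float64(0.0466), np.float64(0.001), 0, 0, np.float64(42.0)]
118 [np.float64(0.0027), np.float64(0.0506), np.float64(0.001), 0, 0, np.float64(48.0)]
112 [np.float64(0.0009), np.float64(0.0544), np.float64(0.001), 0, 0, np.float64(54.0)]
106 [np.float64(-0.0012), np.float64(0.0581), np.float64(0.001), 0, 0, np.float64(60.0)]
```

View pics/c1.png

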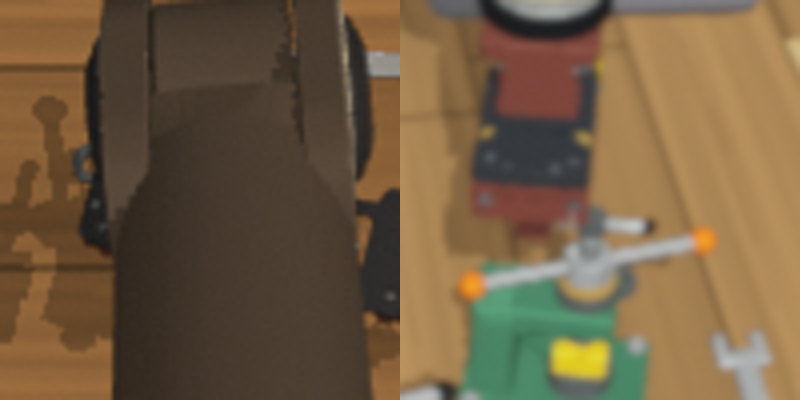

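The side crop shows the finger peg standing in front of the left T-bar ball and clear of the nut arm below. I'll push the first 42°.

Call:
apply_moves(
  motion=[
    [[0.001,0.009,0.001,0,0,0,-1],[0.001,0.014,0.001,0,0,0,-1],[0.001,0.017,0.001,0,0,0,-1],[0.003,0.0217,0.001,0,0,6,-1],[0.004,0.0258,0.001,0,0,12,-1],[0.005,0.03,0.001,0,0,18,-1],[0.0054,0.034,0.001,0,0,24,-1],[0.0054,0.038,0.001,0,0,30,-1],[0.005,0.0425,0.001,0,0,36,-1],[0.004,0.0466,0.001,0,0,42,-1],[0.004,0.0466,0.001,0,0,42,-1]],
  ],
)

```text
time_s: 4.2
eef_pos: [0.5123, 0.0913, 0.1542]
orientation: [0.0, 0.469, 0.883, -0.0]
contact_force: [0.8, -0.6, -0.0]
grip_width: 0.007
grasp_force: 0.0
```

```bash
cat >> h.py <<'E'
def rep():
    o=robot.get_obs();p,s=cur(o);d=p[:2]-A;f=np.radians(s);F=o["contact_force"]
    r=d@[np.cos(f),np.sin(f)];t=d@[-np.sin(f),np.cos(f)]
    print("t %.2f psi %.1f r %.4f off %.4f z %.4f | Ftan(ccw) %.2f Frad %.2f Fz %.2f M %s"%(o["time_s"],s,r,t,p[2],F[:2]@[-np.sin(f),np.cos(f)],F[:2]@[np.cos(f),np.sin(f)],F[2],o["moment"].round(3)))
    return (p,s)
E
python3 - <<'E'
from h import *
b=rep()
s=robot.get_image("side");cv2.imwrite("pics/s2.png",cv2.resize(s[130:200,325:425],(800,560),interpolation=2))
E
```

```text
t 4.20 psi 124.0 r 0.0359 off 0.0183 z 0.1542 | Ftan(ccw) -0.34 Frad -0.90 Fz -0.01 M [-0.027  0.015 -0.002]
```

View pics/s2.png

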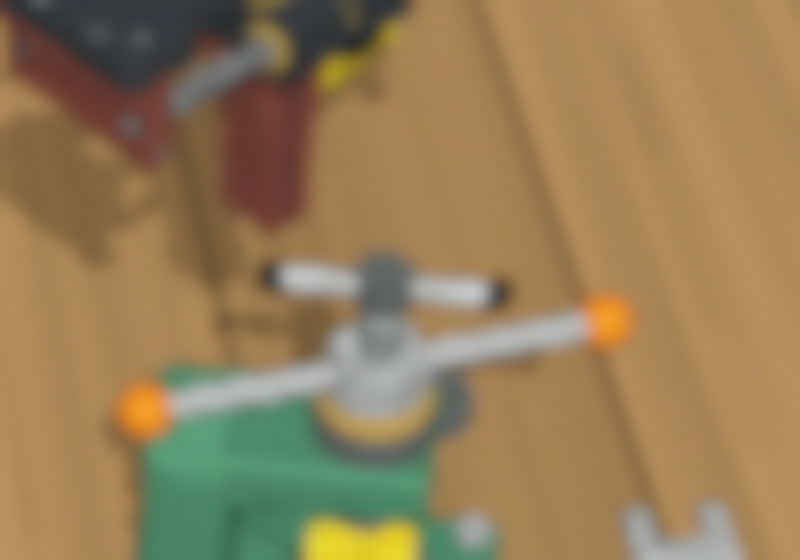

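The bar's black balls are still at (359.4,164.3)/(387,166.5), so the finger went past without moving it. I'll check the projections.

```bash
python3 - <<'E'
from h import *
p,s=cur();print(p,robot.tcp_to_tips)
for z in(.143,.154,.17): print(z,proj("side",[p[0],p[1],z]))
V=np.array(P["side"]["view"]);print("cam",-V[:3,:3].T@V[:3,3])
for X in([.5128,.0805,.158],[.5831,.0626,.158],[.5476,.0718,.158],[.4662,.0606,.125],[.6285,.0835,.1214]):print(X,proj("side",X),proj("top",X))
E
```

```text
[0.51221861 0.09105805 0.15417908] 0.011
0.143 [357.41431481 166.37636543]
0.154 [357.57837959 163.23868781]
0.17 [357.82122225 158.59449203]
cam [ 0.33809657 -0.74628661  0.91300954]
[0.5128, 0.0805, 0.158] [358.5522476  164.75635803] [286.17215312 176.38018061]
[0.5831, 0.0626, 0.158] [386.68644144 166.90116787] [293.8923069  147.50534947]
[0.5476, 0.0718, 0.158] [372.42609219 165.7735178 ] [289.93965346 162.02796826]
[0.4662, 0.0606, 0.125] [341.69576337 180.91720539] [295.08140658 197.52602121]
[0.6285, 0.0835, 0.1214] [400.45005906 170.32728674] [286.4057255  133.04921226]
```

```bash
python3 - <<'E'
from h import *
for X in([.5052,.0454,.145],[.5052,.0454,.17],[.5122,.0911,.17],[.5122,.121,.143]):print(X,proj("side",X))
s=robot.get_image("side");cv2.imwrite("pics/s3.png",cv2.resize(s[40:200,260:420],(600,600),interpolation=2))
E
```

```text
[0.5052, 0.0454, 0.145] [357.76074227 177.94919282]
[0.5052, 0.0454, 0.17] [358.15412757 170.7305037 ]
[0.5122, 0.0911, 0.17] [357.81135965 158.58452049]
[0.5122, 0.121, 0.143] [355.51332218 158.92508597]
```

View pics/s3.png

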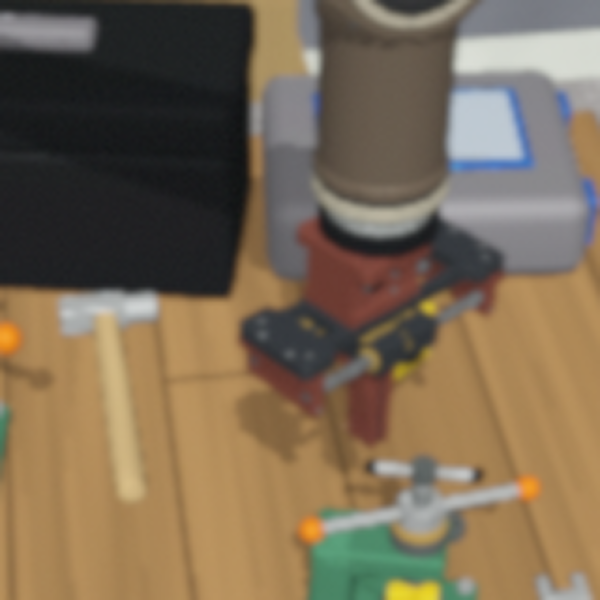

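The fingertip shows at side (358.3,158), about 8 px above where the stated 11 mm tip length puts it. That is roughly 28 mm too high, possibly because closing the fingers retracts the tips. I'll back off, rise, and measure the tips closed and open with a red mask.

```bash
python3 - <<'E'
from h import *
b=cur()
print(rel(pose(124,.036,.045,.154),b),rel(pose(166,.036,.05,.2),b))
print(proj("top",[.262,.568,.25]))
E
```

```text
[np.float64(0.0004), np.float64(-0.0263), np.float64(0.0002), 0, 0, np.float64(0.1)] [np.float64(-0.0423), np.float64(-0.0426), np.float64(-0.0458), 0, 0, np.float64(-41.9)]
[ 59.52906218 283.20002795]
```

Call:
apply_moves(
  motion=[
    [[0,0,-0.02,0,0,0,-1],[0,0,-0.046,0,0,0,-1],[-0.01,-0.01,-0.046,0,0,-10,-1],[-0.02,-0.02,-0.046,0,0,-20,-1],[-0.03,-0.03,-0.046,0,0,-30,-1],[-0.042,-0.043,-0.046,0,0,-42,-1],[-0.042,-0.043,-0.046,0,0,-42,-1],[-0.042,-0.043,-0.046,0,0,-42,-1]],
  ],
)

```text
time_s: 5.3
eef_pos: [0.5002, 0.0326, 0.2003]
orientation: [0.0, 0.124, 0.992, 0.0]
contact_force: [-0.4, 1.0, 0.5]
grip_width: 0.005
grasp_force: 0.0
```

```bash
python3 - <<'E'
from h import *
b=rep();p=b[0]
s=robot.get_image("side");cv2.imwrite("pics/closed.png",s)
for z in(-.011,0,.02,.069):print(z,proj("side",[p[0],p[1],p[2]+z]))
E
```

```text
t 5.30 psi 165.8 r 0.0364 off 0.0496 z 0.2003 | Ftan(ccw) -0.86 Frad 0.60 Fz 0.52 M [-0.012 -0.003 -0.002]
-0.011 [357.34245976 168.63684301]
0 [357.51747348 165.2964669 ]
0.02 [357.84258994 159.0913042 ]
0.069 [358.67899404 143.12849538]
```

Call:
apply_moves(
  motion=[
    [[0,0,0,0,0,0,0.0],[0,0,0,0,0,0,0.0],[0,0,0,0,0,0,0.0],[0,0,0,0,0,0,0.0],[0,0,0,0,0,0,0.0],[0,0,0,0,0,0,0.0]],
  ],
)

```text
time_s: 6.1
eef_pos: [0.5001, 0.032, 0.2002]
orientation: [0.0, 0.122, 0.992, 0.0]
contact_force: [-0.5, 0.4, 0.2]
grip_width: 0.497
grasp_force: 0.0
```

```bash
python3 - <<'E'
from h import *
b=rep();print(robot.get_obs()["grip_width"])
c=cv2.imread("pics/closed.png");s=robot.get_image("side")
f=lambda i:cv2.resize(i[90:190,310:410],(400,400),interpolation=2)
cv2.imwrite("pics/oc.png",np.hstack([f(c),f(s)]))
E
```

```text
t 6.10 psi 166.0 r 0.0365 off 0.0501 z 0.2002 | Ftan(ccw) -0.28 Frad 0.59 Fz 0.25 M [0.049 0.005 0.005]
0.4972892131329516
```

View pics/oc.png

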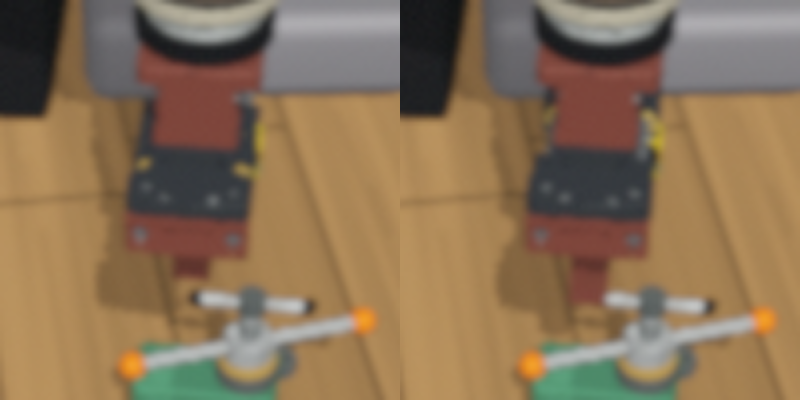

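```bash
python3 - <<'E'
from h import *
print("c1 body",proj("top",[.505,.045,.24]),proj("top",[.505,.085,.24]))
print("base",proj("top",[0,0,0]),proj("side",[0,0,0]))
t=robot.get_image("top");print(cur()[0],proj("top",[.5001,.032,.26]))
for sg in(1,-1):
  d=.089*np.array([np.cos(np.radians(76)),np.sin(np.radians(76))])*sg
  print(sg,proj("top",[.5001+d[0],.032+d[1],.26]),proj("top",[.5001+d[0],.032+d[1],.31]))
cv2.imwrite("pics/t4.png",cv2.resize(t[120:260,220:380],(640,560),interpolation=2))
E
```

```text
c1 body [299.66151518 173.57166077] [281.57915299 173.57430113]
base [319.79525871 380.9443505 ] [169.46104487 247.42570898]
[0.50006068 0.03205947 0.20022062] [305.27339602 174.18249707]
1 [265.62755225 164.43345658] [262.96026664 159.74876655]
-1 [345.17472923 184.01828583] [346.48437886 180.28445267]
```

View pics/t4.png

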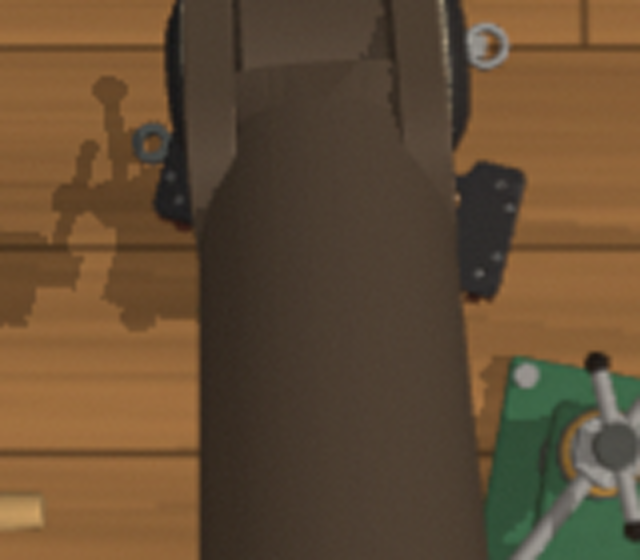

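The top view shows the gripper's ends at about (347,180) and (260,166), which matches the reported xy. The error is therefore in height, and I'll solve for the tip z from the side rows.

```bash
python3 - <<'E'
from h import *
from scipy.optimize import brentq
u=np.array([np.cos(np.radians(76)),np.sin(np.radians(76))]);p=np.array([.5002,.0326])
for nm,k,row in(("closed face",.0135,158.75),("closed thin",.006,158.75),("half face",.0355,165.5),("half inner",.022,165.5)):
    q=p-k*u;print(nm,brentq(lambda z:proj("side",[*q,z])[1]-row,.1,.4)-.2)
s=cv2.imread("pics/closed.png");m=cv2.inRange(cv2.cvtColor(s,cv2.COLOR_BGR2HSV),(0,60,20),(9,255,160))
for r in range(150,164):
    c=np.flatnonzero(m[r,345:375])+345;print(r,c.min() if len(c) else 0,c.max() if len(c) else 0,s[r,357])
E
```

```text
closed face 0.03305807833881616
closed thin 0.02656058414902246
half face 0.03133443306641548
half inner 0.019271312207984476
150 345 370 [ 60  69 126]
151 345 370 [ 60  70 127]
152 345 370 [ 59  69 126]
153 352 370 [ 56  66 120]
154 353 362 [ 50  59 107]
155 354 361 [46 54 97]
156 354 361 [45 53 95]
157 354 361 [47 54 98]
158 354 361 [ 53  65 110]
159 0 0 [ 63  88 132]
160 0 0 [ 73 111 150]
161 0 0 [ 76 118 153]
162 0 0 [ 70 109 141]
163 0 0 [ 64  95 123]
```

Tips are about 30 mm above the reported TCP, and the body appears higher too. Descending beside the bar to TCP z = 0.116 is safe either way, so I'll do that and re-measure.

Call:
apply_moves(
  motion=[
    [[0,0,0.02,0,0,0,-1],[0,0,0.04,0,0,0,-1],[0,0,0.06,0,0,0,-1],[0,0,0.075,0,0,0,-1],[0,0,0.084,0,0,0,-1],[0,0,0.084,0,0,0,-1],[0,0,0.084,0,0,0,-1]],
  ],
)

```text
time_s: 7.08
eef_pos: [0.5005, 0.0321, 0.1167]
orientation: [0.0, 0.122, 0.993, 0.0]
contact_force: [0.5, -0.5, -0.5]
grip_width: 0.006
grasp_force: 0.0
```

```bash
cat >> h.py <<'E'
from scipy.optimize import brentq
def tip(n=None):
    "tip z minus eef z from the lowest red row in side view"
    s=robot.get_image("side");
    if n: cv2.imwrite(n,s)
    p,psi=cur();q=proj("side",p);c=int(q[0])
    m=cv2.inRange(cv2.cvtColor(s,cv2.COLOR_BGR2HSV),(0,85,20),(8,255,160))[:,c-3:c+4].sum(1)//255>=4
    r=np.flatnonzero(m[120:200]).max()+120.5
    a=np.radians(psi-90);e=np.array([np.cos(a),np.sin(a)]);e*=np.sign(e[1])
    z=brentq(lambda z:proj("side",[*(p[:2]-.0135*e),z])[1]-r,.0,.5)
    print("tip row",r,"tip z",round(z,4),"minus eef",round(z-p[2],4))
E
python3 - <<'E'
from h import *
rep();tip("pics/d1.png")
E
```

```text
t 7.08 psi 166.0 r 0.0361 off 0.0500 z 0.1167 | Ftan(ccw) 0.39 Frad -0.64 Fz -0.48 M [ 0.007 -0.035 -0.036]
tip row 183.5 tip z 0.1518 minus eef 0.0349
```

```bash
python3 - <<'E'
from h import *
b=cur()
for off in(.05,.035,.025,.021,.017): print(off,rel(pose(166,.036,off,.107),b))
E
```

```text
0.05 [np.float64(-0.0001), np.float64(-0.0001), np.float64(0.0098), 0, 0, np.float64(-0.0)]
0.035 [np.float64(-0.0), np.float64(0.0149), np.float64(0.0098), 0, 0, np.float64(-0.0)]
0.025 [np.float64(-0.0), np.float64(0.0249), np.float64(0.0098), 0, 0, np.float64(-0.0)]
0.021 [np.float64(-0.0), np.float64(0.0289), np.float64(0.0098), 0, 0, np.float64(-0.0)]
0.017 [np.float64(-0.0), np.float64(0.0329), np.float64(0.0098), 0, 0, np.float64(-0.0)]
```

Call:
apply_moves(
  motion=[
    [[0,0,0.01,0,0,0,-1],[0,0.008,0.01,0,0,0,-1],[0,0.016,0.01,0,0,0,-1],[0,0.021,0.01,0,0,0,-1],[0,0.025,0.01,0,0,0,-1],[0,0.029,0.01,0,0,0,-1],[0,0.033,0.01,0,0,0,-1],[0,0.033,0.01,0,0,0,-1]],
  ],
)

```text
time_s: 8.12
eef_pos: [0.5081, 0.0644, 0.1062]
orientation: [0.0, 0.122, 0.993, 0.0]
contact_force: [-0.6, 0.7, 0.0]
grip_width: 0.005
grasp_force: 0.0
```

```bash
python3 - <<'E'
from h import *
b=rep();tip("pics/d2.png")
for d in range(0,61,6): print(d,rel(pose(166-d,.036,.018,.107),b))
E
```

```text
t 8.12 psi 166.0 r 0.0365 off 0.0168 z 0.1062 | Ftan(ccw) -0.51 Frad 0.73 Fz 0.00 M [-0.011  0.014 -0.028]
tip row 177.5 tip z 0.1413 minus eef 0.0351
0 [np.float64(-0.0005), np.float64(-0.0013), np.float64(-0.0008), 0, 0, np.float64(-0.0)]
6 [np.float64(0.0012), np.float64(0.0026), np.float64(-0.0008), 0, 0, np.float64(6.0)]
12 [np.float64(0.0025), np.float64(0.0066), np.float64(-0.0008), 0, 0, np.float64(12.0)]
18 [np.float64(0.0033), np.float64(0.0107), np.float64(-0.0008), 0, 0, np.float64(18.0)]
24 [np.float64(0.0037), np.float64(0.0149), np.float64(-0.0008), 0, 0, np.float64(24.0)]
30 [np.float64(0.0037), np.float64(0.0192), np.float64(-0.0008), 0, 0, np.float64(30.0)]
36 [np.float64(0.0032), np.float64(0.0233), np.float64(-0.0008), 0, 0, np.float64(36.0)]
42 [np.float64(0.0023), np.float64(0.0275), np.float64(-0.0008), 0, 0, np.float64(42.0)]
48 [np.float64(0.001), np.float64(0.0315), np.float64(-0.0008), 0, 0, np.float64(48.0)]
54 [np.float64(-0.0008), np.float64(0.0353), np.float64(-0.0008), 0, 0, np.float64(54.0)]
60 [np.float64(-0.0029), np.float64(0.0389), np.float64(-0.0008), 0, 0, np.float64(60.0)]
```

Call:
apply_moves(
  motion=[
    [[0.0,0.002,0,0,0,0,-1],[0.0,0.004,0,0,0,0,-1],[0.0,0.007,0,0,0,0,-1],[0.0,0.01,0,0,0,0,-1],[0.0,0.01,0,0,0,0,-1]],
  ],
)

```text
time_s: 8.8
eef_pos: [0.5104, 0.0739, 0.1061]
orientation: [-0.0, 0.122, 0.993, -0.0]
contact_force: [-0.8, -1.6, -0.3]
grip_width: 0.005
grasp_force: 0.7
```

```bash
python3 - <<'E'
from h import *
b=rep();s=robot.get_image("side");cv2.imwrite("pics/d3.png",cv2.resize(s[130:200,325:425],(800,560),interpolation=2))
E
```

```text
t 8.80 psi 166.0 r 0.0366 off 0.0070 z 0.1061 | Ftan(ccw) 1.75 Frad 0.34 Fz -0.28 M [-0.304  0.191  0.003]
```

View pics/d3.png

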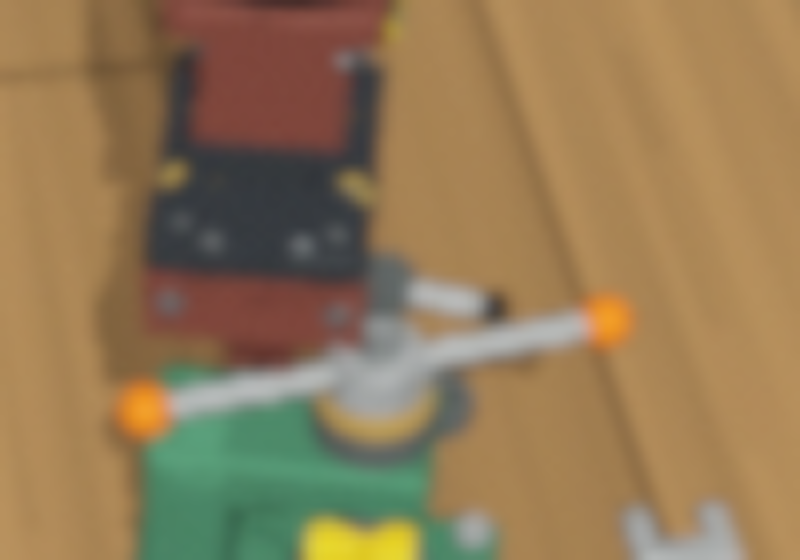

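The finger now bears on the bar: 1.75 N, and the right ball has moved to about (386.9,168.4). I'll compute the bar's angle and the next arc.

```bash
python3 - <<'E'
from h import *
for uv in((387.1,166.1),(386.9,168.3)):
    q=plane("side",uv,.159)[:2]-A;print(np.degrees(np.arctan2(q[1],q[0])),np.linalg.norm(q))
b=cur()
for d in range(0,61,6): print(d,rel(pose(166-d,.036,.007,.106),b))
E
```

```text
-11.361139112782451 0.03762403085951481
-24.23259002158695 0.03791551199374527
0 [np.float64(-0.0006), np.float64(-0.0001), np.float64(0.0001), 0, 0, np.float64(-0.0)]
6 [np.float64(-0.0001), np.float64(0.0037), np.float64(0.0001), 0, 0, np.float64(6.0)]
12 [np.float64(0.0001), np.float64(0.0076), np.float64(0.0001), 0, 0, np.float64(12.0)]
18 [np.float64(-0.0002), np.float64(0.0114), np.float64(0.0001), 0, 0, np.float64(18.0)]
24 [np.float64(-0.0009), np.float64(0.0152), np.float64(0.0001), 0, 0, np.float64(24.0)]
30 [np.float64(-0.0019), np.float64(0.0189), np.float64(0.0001), 0, 0, np.float64(30.0)]
36 [np.float64(-0.0034), np.float64(0.0224), np.float64(0.0001), 0, 0, np.float64(36.0)]
42 [np.float64(-0.0052), np.float64(0.0258), np.float64(0.0001), 0, 0, np.float64(42.0)]
48 [np.float64(-0.0073), np.float64(0.029), np.float64(0.0001), 0, 0, np.float64(48.0)]
54 [np.float64(-0.0098), np.float64(0.0319), np.float64(0.0001), 0, 0, np.float64(54.0)]
60 [np.float64(-0.0125), np.float64(0.0346), np.float64(0.0001), 0, 0, np.float64(60.0)]
```

Call:
apply_moves(
  motion=[
    [[0,0.0037,0,0,0,6,-1],[0,0.0076,0,0,0,12,-1],[0,0.0114,0,0,0,18,-1],[-0.001,0.0152,0,0,0,24,-1],[-0.002,0.019,0,0,0,30,-1],[-0.0034,0.0224,0,0,0,36,-1],[-0.005,0.0258,0,0,0,42,-1],[-0.005,0.0258,0,0,0,42,-1]],
  ],
)

```text
time_s: 9.85
eef_pos: [0.5211, 0.0982, 0.1059]
orientation: [-0.0, 0.469, 0.883, -0.0]
contact_force: [-1.1, 0.4, -1.3]
grip_width: 0.004
grasp_force: 0.8
```

```bash
cat >> h.py <<'E'
def arc(r,off,z,steps):
    b=cur();s=b[1]
    for d in steps: print(d,[float(v) for v in rel(pose(s-d,r,off,z),b)])
E
python3 - <<'E'
from h import *
b=rep();arc(.036,.007,b[0][2],range(4,49,4))
E
```

```text
t 9.85 psi 124.0 r 0.0367 off 0.0072 z 0.1059 | Ftan(ccw) 0.65 Frad 0.93 Fz -1.26 M [-0.062  0.439  0.013]
4 [-0.0003, 0.0027, -0.0, 0.0, 0.0, 4.0]
8 [-0.0001, 0.0052, -0.0, 0.0, 0.0, 8.0]
12 [-0.0, 0.0078, -0.0, 0.0, 0.0, 12.0]
16 [-0.0002, 0.0103, -0.0, 0.0, 0.0, 16.0]
20 [-0.0005, 0.0129, -0.0, 0.0, 0.0, 20.0]
24 [-0.001, 0.0154, -0.0, 0.0, 0.0, 24.0]
28 [-0.0016, 0.0179, -0.0, 0.0, 0.0, 28.0]
32 [-0.0025, 0.0203, -0.0, 0.0, 0.0, 32.0]
36 [-0.0035, 0.0227, -0.0, 0.0, 0.0, 36.0]
40 [-0.0046, 0.0249, -0.0, 0.0, 0.0, 40.0]
44 [-0.0059, 0.0271, -0.0, 0.0, 0.0, 44.0]
48 [-0.0074, 0.0292, -0.0, 0.0, 0.0, 48.0]
```

Call:
apply_moves(
  motion=[
    [[0,0.0027,0,0,0,4,-1],[0,0.0052,0,0,0,8,-1],[0,0.0078,0,0,0,12,-1],[0,0.0078,0,0,0,12,-1]],
  ],
)

```text
time_s: 10.35
eef_pos: [0.5276, 0.1026, 0.1061]
orientation: [-0.0, 0.558, 0.83, -0.0]
contact_force: [-3.3, 0.4, -0.7]
grip_width: 0.004
grasp_force: 1.3
```

```bash
cat >> h.py <<'E'
def mt():
    o=robot.get_obs();M=o["moment"];f=np.radians(cur(o)[1]);print("Mtan %.3f Mrad %.3f"%(-M[1]*-np.sin(f)*-1*-1+M[0]*np.cos(f),-M[1]*np.cos(f)-0+M[0]*np.sin(f)))
E
sed -i 's/-M\[1\]\*-np.sin(f)\*-1\*-1+M\[0\]\*np.cos(f)/M[1]*np.sin(f)+M[0]*np.cos(f)/;s/-M\[1\]\*np.cos(f)-0+/-M[1]*np.cos(f)+/' h.py
python3 - <<'E'
from h import *
b=rep();mt();arc(.036,.007,b[0][2],(4,8,12))
E
```

```text
t 10.35 psi 112.1 r 0.0360 off 0.0069 z 0.1061 | Ftan(ccw) 2.87 Frad 1.65 Fz -0.69 M [ 0.124  0.67  -0.011]
Mtan 0.574 Mrad 0.367
4 [0.0004, 0.0025, -0.0, 0.0, 0.0, 4.0]
8 [0.0006, 0.005, -0.0, 0.0, 0.0, 8.0]
12 [0.0006, 0.0076, -0.0, 0.0, 0.0, 12.0]
```

Call:
apply_moves(
  motion=[
    [[0,0.0025,0,0,0,4,-1],[0,0.0025,0,0,0,4,-1],[0,0.0025,0,0,0,4,-1]],
  ],
)

```text
time_s: 10.72
eef_pos: [0.5301, 0.1032, 0.1062]
orientation: [-0.0, 0.587, 0.81, 0.0]
contact_force: [-3.5, 1.9, 0.0]
grip_width: 0.007
grasp_force: 1.6
```

```bash
python3 - <<'E'
from h import *
b=rep();mt();arc(.036,.007,b[0][2],(2,4,6,8))
E
```

```text
t 10.72 psi 108.1 r 0.0353 off 0.0069 z 0.1062 | Ftan(ccw) 2.76 Frad 2.86 Fz 0.05 M [ 0.339  0.843 -0.068]
Mtan 0.695 Mrad 0.585
2 [0.001, 0.0011, -0.0, 0.0, 0.0, 2.0]
4 [0.0011, 0.0024, -0.0, 0.0, 0.0, 4.0]
6 [0.0013, 0.0037, -0.0, 0.0, 0.0, 6.0]
8 [0.0014, 0.005, -0.0, 0.0, 0.0, 8.0]
```

Call:
apply_moves(
  motion=[
    [[0.0025,0.001,0,0,0,2,-1],[0.0025,0.0024,0,0,0,4,-1],[0.0025,0.0024,0,0,0,4,-1]],
  ],
)

```text
time_s: 11.1
eef_pos: [0.5322, 0.1056, 0.1063]
orientation: [0.0, 0.616, 0.788, -0.0]
contact_force: [-2.6, -2.3, -0.8]
grip_width: 0.007
grasp_force: 1.1
```

```bash
python3 - <<'E'
from h import *
b=rep();mt();print(b[0]);s=robot.get_image("side");cv2.imwrite("pics/e1.png",s)
print(blobs(s,(0,0,0),(180,255,60),(345,150,400,190),3))
arc(.037,.007,b[0][2],(2,4,6,8))
E
```

```text
t 11.10 psi 103.9 r 0.0365 off 0.0068 z 0.1063 | Ftan(ccw) 3.02 Frad -1.59 Fz -0.77 M [-0.451  0.534 -0.035]
Mtan 0.626 Mrad -0.309
[0.532247   0.10557391 0.10630493]
[]
2 [0.0007, 0.0011, 0.0, 0.0, 0.0, 2.0]
4 [0.0009, 0.0024, 0.0, 0.0, 0.0, 4.0]
6 [0.001, 0.0037, 0.0, 0.0, 0.0, 6.0]
8 [0.0011, 0.005, 0.0, 0.0, 0.0, 8.0]
```

Call:
apply_moves(
  motion=[
    [[0.0003,0.0024,0,0,0,4,-1],[0.0005,0.005,0,0,0,8,-1],[0.0005,0.005,0,0,0,8,-1]],
  ],
)

```text
time_s: 11.52
eef_pos: [0.5368, 0.1077, 0.1062]
orientation: [0.0, 0.669, 0.743, -0.0]
contact_force: [-1.7, -1.7, -0.8]
grip_width: 0.009
grasp_force: 0.9
```

```bash
python3 - <<'E'
from h import *
b=rep();mt();
arc(.0365,.007,b[0][2],(2,4,6,8,10,12))
E
```

```text
t 11.53 psi 96.0 r 0.0369 off 0.0070 z 0.1062 | Ftan(ccw) 1.83 Frad -1.53 Fz -0.77 M [-0.271  0.461 -0.05 ]
Mtan 0.486 Mrad -0.222
2 [-0.0001, 0.0013, -0.0, 0.0, 0.0, 2.0]
4 [0.0, 0.0026, -0.0, 0.0, 0.0, 4.0]
6 [0.0002, 0.0039, -0.0, 0.0, 0.0, 6.0]
8 [0.0003, 0.0052, -0.0, 0.0, 0.0, 8.0]
10 [0.0003, 0.0064, -0.0, 0.0, 0.0, 10.0]
12 [0.0003, 0.0077, -0.0, 0.0, 0.0, 12.0]
```

Only thread drag so far, so I'll continue 12°.

Call:
apply_moves(
  motion=[
    [[0,0.0026,0,0,0,4,-1],[0.0003,0.0052,0,0,0,8,-1],[0.0003,0.0077,0,0,0,12,-1],[0.0003,0.0077,0,0,0,12,-1]],
  ],
)

```text
time_s: 12.02
eef_pos: [0.5442, 0.1094, 0.1061]
orientation: [-0.0, 0.742, 0.67, 0.0]
contact_force: [-2.2, 1.5, -1.3]
grip_width: 0.004
grasp_force: 1.1
```

```bash
python3 - <<'E'
from h import *
b=rep();mt();
arc(.0365,.007,b[0][2],(4,8,12))
E
```

```text
t 12.03 psi 84.1 r 0.0371 off 0.0073 z 0.1061 | Ftan(ccw) 2.30 Frad 1.26 Fz -1.33 M [ 0.149  0.54  -0.006]
Mtan 0.553 Mrad 0.092
4 [-0.0002, 0.0028, -0.0, 0.0, 0.0, 4.0]
8 [0.0, 0.0054, -0.0, 0.0, 0.0, 8.0]
12 [0.0001, 0.008, -0.0, 0.0, 0.0, 12.0]
```

Call:
apply_moves(
  motion=[
    [[0,0.0028,0,0,0,4,-1],[0,0.0054,0,0,0,8,-1],[0,0.008,0,0,0,12,-1],[0,0.008,0,0,0,12,-1]],
  ],
)

```text
time_s: 12.52
eef_pos: [0.5523, 0.1089, 0.1062]
orientation: [-0.0, 0.808, 0.589, 0.0]
contact_force: [-2.7, 2.6, -1.8]
grip_width: 0.004
grasp_force: 1.6
```

```bash
python3 - <<'E'
from h import *
b=rep();mt();
arc(.0365,.007,b[0][2],(4,8,12))
E
```

```text
t 12.53 psi 72.2 r 0.0368 off 0.0069 z 0.1062 | Ftan(ccw) 3.36 Frad 1.62 Fz -1.77 M [0.589 0.493 0.015]
Mtan 0.649 Mrad 0.410
4 [0.0001, 0.0025, -0.0, 0.0, 0.0, 4.0]
8 [0.0003, 0.0051, -0.0, 0.0, 0.0, 8.0]
12 [0.0004, 0.0077, -0.0, 0.0, 0.0, 12.0]
```

Call:
apply_moves(
  motion=[
    [[0.0002,0.0025,0,0,0,4,-1],[0.0006,0.0051,0,0,0,8,-1],[0.0006,0.0051,0,0,0,8,-1]],
  ],
)

```text
time_s: 12.9
eef_pos: [0.5573, 0.1077, 0.1063]
orientation: [-0.0, 0.847, 0.531, 0.0]
contact_force: [-2.4, 4.5, -1.2]
grip_width: 0.002
grasp_force: 1.7
```

```bash
python3 - <<'E'
from h import *
b=rep();mt();
arc(.037,.007,b[0][2],(2,4,6,8,12))
E
```

```text
t 12.90 psi 64.2 r 0.0366 off 0.0069 z 0.1063 | Ftan(ccw) 4.09 Frad 2.98 Fz -1.24 M [0.741 0.445 0.043]
Mtan 0.723 Mrad 0.473
2 [0.0007, 0.0012, -0.0, 0.0, 0.0, 2.0]
4 [0.0008, 0.0025, -0.0, 0.0, 0.0, 4.0]
6 [0.001, 0.0038, -0.0, 0.0, 0.0, 6.0]
8 [0.0011, 0.0051, -0.0, 0.0, 0.0, 8.0]
12 [0.0011, 0.0077, -0.0, 0.0, 0.0, 12.0]
```

Call:
apply_moves(
  motion=[
    [[0.001,0.0012,0,0,0,2,-1],[0.0015,0.0025,0,0,0,4,-1],[0.0015,0.0038,0,0,0,6,-1],[0.0015,0.0038,0,0,0,6,-1]],
  ],
)

```text
time_s: 13.4
eef_pos: [0.5612, 0.1067, 0.1061]
orientation: [-0.0, 0.875, 0.484, -0.0]
contact_force: [-2.5, 2.2, -1.0]
grip_width: 0.001
grasp_force: 2.1
```

```bash
python3 - <<'E'
from h import *
b=rep();mt();
arc(.037,.007,b[0][2],(2,4,6,8,12))
E
```

```text
t 13.40 psi 57.9 r 0.0368 off 0.0070 z 0.1061 | Ftan(ccw) 3.26 Frad 0.57 Fz -1.04 M [ 0.576  0.708 -0.006]
Mtan 0.906 Mrad 0.112
2 [0.0005, 0.0013, -0.0, 0.0, 0.0, 2.0]
4 [0.0006, 0.0026, -0.0, 0.0, 0.0, 4.0]
6 [0.0008, 0.0039, -0.0, 0.0, 0.0, 6.0]
8 [0.0009, 0.0052, -0.0, 0.0, 0.0, 8.0]
12 [0.0009, 0.0078, -0.0, 0.0, 0.0, 12.0]
```

Call:
apply_moves(
  motion=[
    [[0.0003,0.0013,0,0,0,2,-1],[0.0004,0.0019,0,0,0,3,-1],[0.0004,0.0019,0,0,0,3,-1]],
  ],
)

```text
time_s: 13.78
eef_pos: [0.5628, 0.1062, 0.1061]
orientation: [-0.0, 0.887, 0.461, -0.0]
contact_force: [-3.9, 3.9, -1.5]
grip_width: 0.008
grasp_force: 2.7
```

```bash
python3 - <<'E'
from h import *
b=rep();mt();
arc(.037,.007,b[0][2],(2,3,4))
E
```

```text
t 13.78 psi 54.9 r 0.0369 off 0.0074 z 0.1061 | Ftan(ccw) 5.38 Frad 0.93 Fz -1.46 M [ 0.763  1.007 -0.099]
Mtan 1.263 Mrad 0.045
2 [0.0003, 0.0017, -0.0, 0.0, 0.0, 2.0]
3 [0.0004, 0.0023, -0.0, 0.0, 0.0, 3.0]
4 [0.0005, 0.003, -0.0, 0.0, 0.0, 4.0]
```

Call:
apply_moves(
  motion=[
    [[0.0002,0.0012,0,0,0,1.5,-1],[0.0003,0.0027,0,0,0,3,-1],[0.0003,0.0027,0,0,0,3,-1],[0.0003,0.0027,0,0,0,3,-1]],
  ],
)

```text
time_s: 14.28
eef_pos: [0.5646, 0.1054, 0.106]
orientation: [-0.001, 0.899, 0.438, -0.001]
contact_force: [-5.5, 4.4, -0.9]
grip_width: 0.009
grasp_force: 3.6
```

```bash
python3 - <<'E'
from h import *
b=rep();mt();
arc(.037,.007,b[0][2],(1,2,3))
E
```

```text
t 14.28 psi 51.9 r 0.0369 off 0.0073 z 0.1060 | Ftan(ccw) 7.00 Frad 0.09 Fz -0.86 M [ 0.95   1.256 -0.051]
Mtan 1.575 Mrad -0.026
1 [0.0002, 0.0009, -0.0, 0.0, 0.0, 1.0]
2 [0.0003, 0.0016, -0.0, 0.0, 0.0, 2.0]
3 [0.0004, 0.0022, -0.0, 0.0, 0.0, 3.0]
```

Call:
apply_moves(
  motion=[
    [[0.0002,0.0016,0,0,0,2,-1],[0.0002,0.0016,0,0,0,2,-1],[0.0002,0.0016,0,0,0,2,-1]],
  ],
)

```text
time_s: 14.65
eef_pos: [0.5657, 0.1049, 0.106]
orientation: [-0.001, 0.906, 0.422, -0.001]
contact_force: [-6.0, 6.0, 0.6]
grip_width: 0.007
grasp_force: 4.2
```

```bash
python3 - <<'E'
from h import *
b=rep();mt()
for f in(188,8): print(f,[rel(pose(b[1],.0369,.03,z),b) for z in(.106,.2)],rel(pose(f,.08,.05,.2),b))
print(b,robot.get_obs()["joint_positions"].round(2))
E
```

```text
t 14.65 psi 50.0 r 0.0370 off 0.0074 z 0.1060 | Ftan(ccw) 8.43 Frad 0.77 Fz 0.64 M [ 1.029  1.44  -0.051]
Mtan 1.764 Mrad -0.139
188 [[np.float64(-0.0001), np.float64(-0.0226), np.float64(-0.0), 0, 0, np.float64(0.0)], [np.float64(-0.0001), np.float64(-0.0226), np.float64(-0.094), 0, 0, np.float64(0.0)]] [np.float64(-0.1299), np.float64(-0.0089), np.float64(-0.094), 0, 0, np.float64(-138.0)]
8 [[np.float64(-0.0001), np.float64(-0.0226), np.float64(-0.0), 0, 0, np.float64(0.0)], [np.float64(-0.0001), np.float64(-0.0226), np.float64(-0.094), 0, 0, np.float64(0.0)]] [np.float64(0.0559), np.float64(0.0237), np.float64(-0.094), 0, 0, np.float64(42.0)]
(array([0.56573751, 0.10489572, 0.10599807]), np.float64(49.96243882612924)) [-0.85  0.53  0.81  1.85 -0.47  0.96 -0.53]
```

Push is 8.4 N, so step 1 is set. I'll retract and move to the nut arm at azimuth 188°.

Call:
apply_moves(
  motion=[
    [[0,-0.012,0,0,0,0,-1],[0,-0.025,0,0,0,0,-1],[0,-0.025,-0.05,0,0,0,-1],[-0.01,-0.023,-0.09,0,0,-10,-1],[-0.02,-0.022,-0.094,0,0,-20,-1],[-0.03,-0.02,-0.094,0,0,-30,-1],[-0.04,-0.019,-0.094,0,0,-40,-1],[-0.05,-0.018,-0.094,0,0,-50,-1],[-0.06,-0.017,-0.094,0,0,-60,-1],[-0.07,-0.016,-0.094,0,0,-70,-1],[-0.08,-0.015,-0.094,0,0,-80,-1],[-0.09,-0.014,-0.094,0,0,-90,-1],[-0.1,-0.012,-0.094,0,0,-100,-1],[-0.11,-0.011,-0.094,0,0,-110,-1],[-0.12,-0.01,-0.094,0,0,-120,-1],[-0.13,-0.009,-0.094,0,0,-130,-1],[-0.13,-0.009,-0.094,0,0,-138,-1],[-0.13,-0.009,-0.094,0,0,-138,-1],[-0.13,-0.009,-0.094,0,0,-138,-1]],
  ],
)

```text
time_s: 17.02
eef_pos: [0.4765, 0.0102, 0.2004]
orientation: [0.0, -0.068, 0.998, -0.0]
contact_force: [0.1, -0.4, -0.0]
grip_width: 0.01
grasp_force: 0.0
```

```bash
python3 - <<'E'
from h import *
b=rep();tip()
s=robot.get_image("side");t=robot.get_image("top");cv2.imwrite("pics/f_s.png",s);cv2.imwrite("pics/f_t.png",t)
print(blobs(s,(4,120,120),(16,255,255),(330,150,420,200),20),blobs(t,(4,180,110),(14,255,255),(270,120,310,210)))
print(rel(pose(188,.08,.045,.071),b),robot.get_obs()["joint_positions"].round(2))
E
```

```text
t 17.02 psi -172.2 r 0.0788 off 0.0514 z 0.2004 | Ftan(ccw) 0.42 Frad -0.05 Fz -0.02 M [ 0.035 -0.014 -0.038]
tip row 166.5 tip z 0.231 minus eef 0.0307
[([339.6, 160.6], 186), ([363.4, 158.1], 211), ([400.6, 170.0], 57), ([341.3, 181.0], 51)] []
[np.float64(0.001), np.float64(0.0061), np.float64(0.1294), 0, 0, np.float64(-0.2)] [-0.57  0.15  0.51  1.97 -0.09  1.04  1.68]
```

Call:
apply_moves(
  motion=[
    [[0.001,0.003,0.035,0,0,0,-1],[0.001,0.003,0.07,0,0,0,-1],[0.001,0.003,0.1,0,0,0,-1],[0.001,0.003,0.12,0,0,0,-1],[0.001,0.003,0.1275,0,0,0,-1],[0.001,0.01,0.1275,0,0,0,-1],[0.001,0.018,0.1275,0,0,0,-1],[0.001,0.024,0.1275,0,0,0,-1],[0.001,0.029,0.1275,0,0,0,-1],[0.001,0.034,0.1275,0,0,0,-1],[0.001,0.034,0.1275,0,0,0,-1]],
  ],
)

```text
time_s: 18.55
eef_pos: [0.4707, 0.044, 0.0728]
orientation: [0.0, -0.07, 0.998, 0.0]
contact_force: [0.3, 0.1, -0.2]
grip_width: 0.006
grasp_force: 0.0
```

```bash
python3 - <<'E'
from h import *
b=rep();mt();tip()
arc(.08,.018,.072,range(6,91,6))
E
```

```text
t 18.55 psi -172.0 r 0.0800 off 0.0168 z 0.0728 | Ftan(ccw) -0.08 Frad -0.29 Fz -0.24 M [0.049 0.002 0.025]
Mtan -0.049 Mrad -0.005
tip row 193.5 tip z 0.1079 minus eef 0.0351
6 [0.0014, 0.0076, 0.0008, 0.0, 0.0, 6.0]
12 [0.0019, 0.0161, 0.0008, 0.0, 0.0, 12.0]
18 [0.0016, 0.0247, 0.0008, 0.0, 0.0, 18.0]
24 [0.0004, 0.0332, 0.0008, 0.0, 0.0, 24.0]
30 [-0.0018, 0.0415, 0.0008, 0.0, 0.0, 30.0]
36 [-0.0048, 0.0496, 0.0008, 0.0, 0.0, 36.0]
42 [-0.0086, 0.0573, 0.0008, 0.0, 0.0, 42.0]
48 [-0.0131, 0.0645, 0.0008, 0.0, 0.0, 48.0]
54 [-0.0185, 0.0712, 0.0008, 0.0, 0.0, 54.0]
60 [-0.0245, 0.0774, 0.0008, 0.0, 0.0, 60.0]
66 [-0.0311, 0.0829, 0.0008, 0.0, 0.0, 66.0]
72 [-0.0382, 0.0876, 0.0008, 0.0, 0.0, 72.0]
78 [-0.0458, 0.0916, 0.0008, 0.0, 0.0, 78.0]
84 [-0.0538, 0.0948, 0.0008, 0.0, 0.0, 84.0]
90 [-0.0621, 0.0971, 0.0008, 0.0, 0.0, 90.0]
```

Call:
apply_moves(
  motion=[
    [[0.0014,0.0076,0.0008,0,0,6,-1],[0.0019,0.0161,0.0008,0,0,12,-1],[0.0016,0.0247,0.0008,0,0,18,-1],[0.0016,0.0247,0.0008,0,0,18,-1]],
  ],
)

```text
time_s: 19.1
eef_pos: [0.4657, 0.0681, 0.0719]
orientation: [-0.0, 0.087, 0.996, -0.0]
contact_force: [0.1, 0.9, 0.2]
grip_width: 0.006
grasp_force: 0.0
```

```bash
python3 - <<'E'
from h import *
b=rep();mt();s=robot.get_image("side")
print(blobs(s,(4,120,120),(16,255,255),(330,140,420,215),20))
arc(.08,.018,.0715,range(6,97,6))
E
```

```text
t 19.10 psi 170.0 r 0.0800 off 0.0178 z 0.0719 | Ftan(ccw) -0.88 Frad 0.01 Fz 0.22 M [-0.03   0.023  0.062]
Mtan 0.033 Mrad 0.018
[([342.4, 151.6], 301), ([402.6, 176.3], 61), ([338.3, 184.6], 116)]
6 [0.0014, 0.0084, 0.0004, 0.0, 0.0, 6.0]
12 [0.002, 0.017, 0.0004, 0.0, 0.0, 12.0]
18 [0.0016, 0.0256, 0.0004, 0.0, 0.0, 18.0]
24 [0.0004, 0.0341, 0.0004, 0.0, 0.0, 24.0]
30 [-0.0017, 0.0424, 0.0004, 0.0, 0.0, 30.0]
36 [-0.0047, 0.0504, 0.0004, 0.0, 0.0, 36.0]
42 [-0.0085, 0.0581, 0.0004, 0.0, 0.0, 42.0]
48 [-0.0131, 0.0654, 0.0004, 0.0, 0.0, 48.0]
54 [-0.0184, 0.0721, 0.0004, 0.0, 0.0, 54.0]
60 [-0.0244, 0.0782, 0.0004, 0.0, 0.0, 60.0]
66 [-0.031, 0.0837, 0.0004, 0.0, 0.0, 66.0]
72 [-0.0382, 0.0885, 0.0004, 0.0, 0.0, 72.0]
78 [-0.0458, 0.0925, 0.0004, 0.0, 0.0, 78.0]
84 [-0.0537, 0.0956, 0.0004, 0.0, 0.0, 84.0]
90 [-0.062, 0.098, 0.0004, 0.0, 0.0, 90.0]
96 [-0.0705, 0.0994, 0.0004, 0.0, 0.0, 96.0]
```

The right orange ball moved from (400.6,170) to (402.6,176.3), so the nut is turning. Minimum to the washer is 120°, so I'll sweep 84° more.

Call:
apply_moves(
  motion=[
    [[0.0014,0.0084,0,0,0,6,-1],[0.002,0.017,0,0,0,12,-1],[0.0016,0.0256,0,0,0,18,-1],[0.0004,0.034,0,0,0,24,-1],[-0.0017,0.0424,0,0,0,30,-1],[-0.0047,0.0504,0,0,0,36,-1],[-0.0085,0.058,0,0,0,42,-1],[-0.013,0.0654,0,0,0,48,-1],[-0.0184,0.072,0,0,0,54,-1],[-0.0244,0.078,0,0,0,60,-1],[-0.031,0.0837,0,0,0,66,-1],[-0.038,0.0885,0,0,0,72,-1],[-0.0458,0.0925,0,0,0,78,-1],[-0.0537,0.0956,0,0,0,84,-1],[-0.0537,0.0956,0,0,0,84,-1]],
  ],
)

```text
time_s: 21.02
eef_pos: [0.5355, 0.1522, 0.0716]
orientation: [0.0, 0.731, 0.683, -0.0]
contact_force: [-0.8, 0.0, 0.3]
grip_width: 0.008
grasp_force: 0.0
```

```bash
python3 - <<'E'
from h import *
b=rep();mt();s=robot.get_image("side");cv2.imwrite("pics/g.png",s)
print(blobs(s,(4,120,120),(16,255,255),(330,140,420,225),20))
q=[plane("side",u,.121)[:2]-A for u,n in blobs(s,(4,120,120),(16,255,255),(330,140,420,225),20)]
print([(np.degrees(np.arctan2(x[1],x[0])).round(1),np.linalg.norm(x).round(3)) for x in q])
arc(.08,.018,.071,range(6,91,6))
E
```

```text
t 21.02 psi 86.1 r 0.0794 off 0.0176 z 0.0716 | Ftan(ccw) 0.81 Frad -0.03 Fz 0.31 M [-0.066  0.067  0.035]
Mtan 0.062 Mrad -0.070
[([334.7, 148.2], 101), ([393.6, 144.2], 42), ([362.2, 156.2], 283), ([376.7, 196.9], 22)]
[(np.float64(122.5), np.float64(0.151)), (np.float64(54.3), np.float64(0.15)), (np.float64(97.0), np.float64(0.083)), (np.float64(-91.2), np.float64(0.076))]
6 [0.0022, 0.0082, 0.0007, 0.0, 0.0, 6.0]
12 [0.0028, 0.0167, 0.0007, 0.0, 0.0, 12.0]
18 [0.0024, 0.0253, 0.0007, 0.0, 0.0, 18.0]
24 [0.0012, 0.0338, 0.0007, 0.0, 0.0, 24.0]
30 [-0.0009, 0.0421, 0.0007, 0.0, 0.0, 30.0]
36 [-0.0039, 0.0502, 0.0007, 0.0, 0.0, 36.0]
42 [-0.0077, 0.0579, 0.0007, 0.0, 0.0, 42.0]
48 [-0.0123, 0.0651, 0.0007, 0.0, 0.0, 48.0]
54 [-0.0176, 0.0718, 0.0007, 0.0, 0.0, 54.0]
60 [-0.0236, 0.078, 0.0007, 0.0, 0.0, 60.0]
66 [-0.0302, 0.0835, 0.0007, 0.0, 0.0, 66.0]
72 [-0.0374, 0.0882, 0.0007, 0.0, 0.0, 72.0]
78 [-0.045, 0.0922, 0.0007, 0.0, 0.0, 78.0]
84 [-0.053, 0.0954, 0.0007, 0.0, 0.0, 84.0]
90 [-0.0612, 0.0977, 0.0007, 0.0, 0.0, 90.0]
```

Call:
apply_moves(
  motion=[
    [[0.0018,0.0082,0,0,0,6,-1],[0.0024,0.0167,0,0,0,12,-1],[0.0022,0.0253,0,0,0,18,-1],[0.0012,0.0338,0,0,0,24,-1],[-0.0009,0.042,0,0,0,30,-1],[-0.0009,0.042,0,0,0,30,-1]],
  ],
)

```text
time_s: 21.82
eef_pos: [0.5771, 0.1482, 0.0718]
orientation: [0.0, 0.883, 0.47, -0.0]
contact_force: [0.1, -0.3, -0.3]
grip_width: 0.006
grasp_force: 0.0
```

```bash
cat >> h.py <<'E'
def nut():
    s=robot.get_image("side");bl=blobs(s,(4,120,120),(16,255,255),(325,140,425,225),15)
    for u,n in bl:
        x=plane("side",u,.121)[:2]-A;r=np.linalg.norm(x)
        if .065<r<.1: print("ball? az %.1f r %.3f n %d"%(np.degrees(np.arctan2(x[1],x[0])),r,n))
E
python3 - <<'E'
from h import *
b=rep();mt();nut()
arc(.08,.018,.071,range(6,31,6))
E
```

```text
t 21.82 psi 56.1 r 0.0798 off 0.0182 z 0.0718 | Ftan(ccw) -0.27 Frad -0.18 Fz -0.35 M [-0.121  0.186 -0.019]
Mtan 0.087 Mrad -0.204
ball? az 54.8 r 0.096 n 114
ball? az -124.6 r 0.080 n 26
6 [0.0016, 0.0087, 0.0009, 0.0, 0.0, 6.0]
12 [0.0022, 0.0173, 0.0009, 0.0, 0.0, 12.0]
18 [0.0018, 0.0258, 0.0009, 0.0, 0.0, 18.0]
24 [0.0006, 0.0343, 0.0009, 0.0, 0.0, 24.0]
30 [-0.0015, 0.0426, 0.0009, 0.0, 0.0, 30.0]
```

Call:
apply_moves(
  motion=[
    [[0.0016,0.0087,0,0,0,6,-1],[0.0022,0.0173,0,0,0,12,-1],[0.0018,0.0258,0,0,0,18,-1],[0.0006,0.0343,0,0,0,24,-1],[0.0006,0.0343,0,0,0,24,-1]],
  ],
)

```text
time_s: 22.5
eef_pos: [0.6057, 0.1296, 0.0719]
orientation: [0.0, 0.961, 0.277, -0.0]
contact_force: [-0.2, 0.3, 0.1]
grip_width: 0.003
grasp_force: 0.0
```

```bash
python3 - <<'E'
from h import *
b=rep();mt();nut()
arc(.08,.018,.071,range(6,31,6))
E
```

```text
t 22.50 psi 32.1 r 0.0800 off 0.0181 z 0.0719 | Ftan(ccw) 0.35 Frad -0.08 Fz 0.09 M [-0.045  0.102  0.051]
Mtan 0.016 Mrad -0.110
ball? az -147.4 r 0.081 n 29
6 [0.0015, 0.0087, 0.0009, 0.0, 0.0, 6.0]
12 [0.002, 0.0173, 0.0009, 0.0, 0.0, 12.0]
18 [0.0017, 0.0258, 0.0009, 0.0, 0.0, 18.0]
24 [0.0005, 0.0343, 0.0009, 0.0, 0.0, 24.0]
30 [-0.0017, 0.0426, 0.0009, 0.0, 0.0, 30.0]
```

Nut is at about 155° turned and still free. Another 24°.

Call:
apply_moves(
  motion=[
    [[0.0015,0.0087,0,0,0,6,-1],[0.002,0.0173,0,0,0,12,-1],[0.0017,0.0258,0,0,0,18,-1],[0.0005,0.0343,0,0,0,24,-1],[0.0005,0.0343,0,0,0,24,-1]],
  ],
)

```text
time_s: 23.18
eef_pos: [0.6236, 0.1039, 0.0718]
orientation: [-0.002, 0.997, 0.072, -0.001]
contact_force: [-1.8, 5.5, 2.2]
grip_width: 0.005
grasp_force: 3.1
```

```bash
python3 - <<'E'
from h import *
b=rep();mt();nut()
arc(.08,.018,.071,range(6,31,6));print(robot.get_obs()["joint_positions"].round(2))
E
```

```text
t 23.18 psi 8.2 r 0.0798 off 0.0209 z 0.0718 | Ftan(ccw) 5.69 Frad -1.04 Fz 2.21 M [ 1.169  0.528 -0.024]
Mtan 1.233 Mrad -0.356
ball? az 64.3 r 0.099 n 266
ball? az -170.2 r 0.084 n 49
6 [0.0017, 0.0113, 0.0008, 0.0, 0.0, 6.0]
12 [0.0022, 0.0198, 0.0008, 0.0, 0.0, 12.0]
18 [0.0019, 0.0284, 0.0008, 0.0, 0.0, 18.0]
24 [0.0006, 0.0369, 0.0008, 0.0, 0.0, 24.0]
30 [-0.0015, 0.0452, 0.0008, 0.0, 0.0, 30.0]
[-0.93  0.85  1.13  1.75 -0.85  1.13 -0.95]
```

Seated: 5.7 N and rising. Tightening in small steps.

Call:
apply_moves(
  motion=[
    [[0.001,0.0043,0,0,0,3,-1],[0.0015,0.0087,0,0,0,6,-1],[0.0018,0.013,0,0,0,9,-1],[0.0018,0.013,0,0,0,9,-1]],
  ],
)

```text
time_s: 23.72
eef_pos: [0.6272, 0.0939, 0.0717]
orientation: [-0.003, 1.0, -0.006, -0.001]
contact_force: [-2.0, 10.8, 1.3]
grip_width: 0.006
grasp_force: 5.7
```

```bash
python3 - <<'E'
from h import *
b=rep();mt();nut();print(robot.get_obs()["joint_positions"].round(2))
E
```

```text
t 23.73 psi -0.6 r 0.0794 off 0.0230 z 0.0717 | Ftan(ccw) 10.78 Frad -2.12 Fz 1.27 M [2.36  0.573 0.014]
Mtan 2.354 Mrad -0.599
ball? az 60.8 r 0.095 n 305
ball? az -176.7 r 0.084 n 54
[-0.92  0.87  1.16  1.74 -0.88  1.15 -1.07]
```

10.8 N at the ball, which is locked. Back off and lift away.

Call:
apply_moves(
  motion=[
    [[0,0,0,0,0,0,-1],[0,-0.004,0,0,0,0,-1],[0,-0.01,0,0,0,0,-1],[0,-0.02,0,0,0,0,-1],[0,-0.035,0,0,0,0,-1],[0,-0.035,-0.04,0,0,0,-1],[0,-0.035,-0.08,0,0,0,-1],[0,-0.035,-0.12,0,0,0,-1],[0,-0.08,-0.14,0,0,0,-1],[0,-0.13,-0.14,0,0,0,-1],[0,-0.18,-0.14,0,0,0,-1],[0,-0.18,-0.14,0,0,0,-1],[0,-0.18,-0.14,0,0,0,-1]],
  ],
)

```text
time_s: 25.4
eef_pos: [0.631, 0.2686, 0.2117]
orientation: [0.001, 1.0, -0.009, -0.0]
contact_force: [0.5, 0.3, -0.4]
grip_width: 0.001
grasp_force: 0.0
```

```bash
python3 - <<'E'
from h import *
rep();nut()
t=robot.get_image("top");s=robot.get_image("side")
print(blobs(t,(4,180,110),(14,255,255),(260,110,320,220)))
cv2.imwrite("pics/z.png",np.hstack([cv2.resize(t[115:215,235:335],(400,400),interpolation=2),cv2.resize(s[130:230,325:425],(400,400),interpolation=2)]))
E
```

```text
t 25.40 psi -1.0 r 0.0799 off 0.1983 z 0.2117 | Ftan(ccw) 0.35 Frad 0.53 Fz -0.35 M [-0.035  0.184  0.024]
ball? az 0.9 r 0.080 n 66
ball? az -176.1 r 0.084 n 52
[([290.0, 133.6], 33), ([292.4, 197.4], 35)]
```

View pics/z.png

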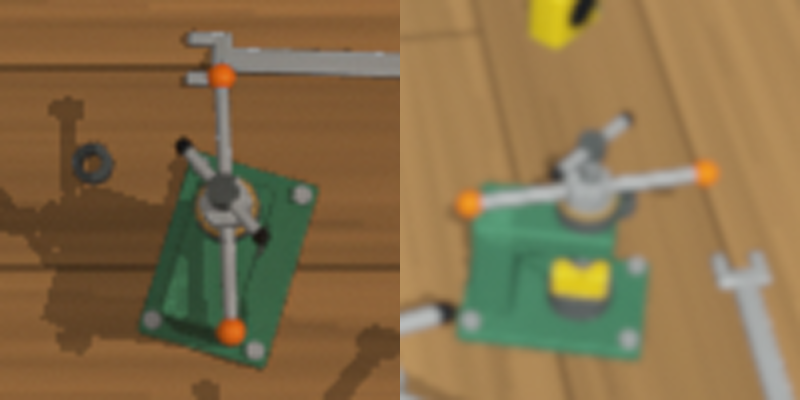

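The T-bar (crop balls (183,146)/(261,237), yaw about 40°) is where it was left, the nut arms are at about 2°, and the spanner and spare nut haven't moved. Handing in.

```bash
python3 -c "
from rig import robot
print(robot.hand_in())"
```

```text
the job is handed in; nothing more can be done
None
```

The bolt is set on the gauge at about 8.4 N of push and the jam nut is locked on the washer at about 10.8 N. The arm was clear of both, and the job was handed in at about 25 s with no verdict returned.

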